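# Close the ink canister

## Task

Put the big screw cap on the ink canister so that the ink keeps. Set it level on the neck, gently turn it backward (anticlockwise from above) until you feel it drop into the start of the thread (unless it has already dropped in as you set it down), then screw it forward (clockwise) until it is fully home against its stop, and let go. Neither press nor tighten hard, the plastic thread is easily harmed, and leave the other things on the bench alone.

Things in the scene. Friction and masses are not known exactly. Their poses are not given: they have to be found in the camera images.
- canister: Ink canister: grey plastic, 92 mm wide, clamped upright and immovable in a steel foot (116 mm round, four prongs up to 44 mm high). Origin under it on the bench, z up. Its neck has a thread with four starts, 90 degrees apart. How the thread is turned about the axis differs each time and CANNOT be told from any pose here. A lug twisted hard against a rib sticks: ease the turn to let it drop.
- mouth (a point): Point on the canister's axis at the height of the flat tops of the thread's ridges, 95 mm above the bench. z is up. The ridges reach out to 59 mm diameter; inside them is the open neck, 48 mm in diameter, its rim 5 mm above this point and narrowed to 44 mm.
- thread (a point): Point on the canister's axis 8 mm under the mouth point: height of the thread's entries. Clockwise from above, each of the four starts has: an upright stop rib 2 mm thick, 4.5 mm higher than the ridge tops; an open entry 20 degrees wide; a flat-topped ridge 66 degrees long with a groove under it that falls 5 mm clockwise to the next rib.
- cap_grip (a point): Centre of the big white screw cap's hexagonal grip, half-way up it, on the cap's axis, 36 mm above the cap's lower edge. The hexagon is 36 mm across flats and 22 mm high; z is up, two flats face along +x and -x, the others every 60 degrees. Height above the mouth point: perched on the ribs 40.5 mm, riding on the ridges 36, dropped into the entries 28, fully home 23.
- cap: Big screw cap, 70 g, open side down; origin at the centre of its lower edge. Skirt 69 mm outside, 62 mm inside, 21 mm high; 4 mm top, then the hexagon (47 mm in all). Inside the lower edge four lugs, 5 mm wide, 3.5 mm high, reaching in to 51 mm diameter, on the cap's x and y axes. Play on the neck: 1.5 mm sideways, 2 mm up and down.
- cap_top (a point): Centre of the cap's top face. How it behaves: riding on the ridges, turned clockwise it only jams at a rib; turned anticlockwise by up to about 100 degrees its lugs reach the entries, where the next ribs stop it and it can drop 8 mm; from there 66 to 76 degrees clockwise bring it 5 mm down to the stop. A press of 10 N or a twist of 0.4 N m is safe; a press over 45 N or a twist over 1 N m harms it.
- small_lid: Bystander: small plain white lid, 36 mm in diameter, 12 mm high; origin at its underside. It does not fit; leave it.
- knife: Bystander: ink spatula 200 mm long lying flat near the far side; origin under its middle.
- tin: Bystander: ink tin 76 mm in diameter, 70 mm high; origin at its underside.
- squeeze1: Bystander: grey squeeze bottle, 56 mm in diameter, 160 mm high; origin at its underside.
- squeeze2: Bystander: another such squeeze bottle.
- brayer: Bystander: rubber ink roller, 100 mm wide with a 100 mm wooden handle, lying on a black slab at the left; origin under the roller.
Things that resemble listed ones, but are neither listed nor needed, are in the scene too. What is shaped like the cap but red is not meant.

How it is judged:
On the way:
1. the cap has dropped, level and centred, into the start of the thread, not yet screwed down (z of cap_grip in the frame of mouth between 0.0245 and 0.0305 m and horizontal distance between cap_grip and mouth below 0.004 m and angle between cap_grip's own z axis and vertical below 0.1 rad), for 0.1 s.
At the end, for the whole second after the job is handed in: The cap is screwed home: its grip centre is less than 24.2 mm above the mouth point (23 mm is fully home), within 4 mm of the canister's axis, tilted less than 0.08 rad, at rest and released (z of cap_grip in the frame of mouth below 0.0242 m and horizontal distance between cap_grip and mouth below 0.004 m and angle between cap_grip's own z axis and vertical below 0.08 rad and linear speed of cap below 0.01 m/s); the robot touches nothing.
It fails at once if the cap is forced against the canister with more than 45 N in all (sum over its lugs) (contact force between cap and canister above 45 N).
It fails at once if another thing on the bench is moved by more than 20 mm (distance of any of small_lid, knife, tin, squeeze1, squeeze2, brayer from where it was at the start of the episode above 0.02 m).
It also fails if it takes over 72 s, if anything falls off the work surface, if the arm or the gripper's body presses on something with over 40 N, if the wrist force passes 120 N, or if a joint passes its speed limit or range.

## Robot

A 7-joint arm with a two-finger parallel gripper is mounted at the origin on the work surface. World frame = base frame: x ahead of the robot, y to its left, z up, the work surface at z = 0. Lengths are in m, angles in rad, forces in N, time in s.
With the tool pointing down it reaches from about 0.4 to 0.85 m from the base axis. Payload 4.4 kg.
Tool frame: the origin (TCP) lies at the very end of the fingers, on their centre line; the grasp point (between the pads) lies 19 mm behind it; z points along the fingers, y is the line along which they close (so a half turn about z gives the same grasp; the last joint's range is limited). The gripper opens to 94 mm and grips with 3 to 60 N. Pads are 16 mm wide; open, the fingers measure 119 mm over their backs; the gripper's body (75 mm by 177 mm) begins 78 mm behind the grasp point.
Start: joints at [1.214, 0.628, 0.038, 1.517, -0.027, 0.996, -0.02], TCP at [0.186, -0.623, 0.205] pointing down, gripper open.
Joint ranges: [-3.06, 3.06], [-0.37, 2.12], [-1.25, 1.32], [0.18, 2.47], [-1.1, 4.24], [0.23, 1.98], [-2.94, 2.94]. Speed limits (rad/s): [2.57, 2.57, 3.14, 3.14, 3.14, 3.14, 3.14].

## Interface

Orientations are given as a rotation vector (axis times angle).
In Python, from workcell import ctrl, cams gives the robot as it stands.
- The arm moves only by the tool send_rows, never from a script. Its argument "series" is one flat list of numbers, 4 for each row, row after row: the shift along the tool's x, y, z in units of 0.02 m (1.0 is 0.02 m), then the turn about the tool's z in units of 0.08 rad (1.0 is 0.08 rad). A call has 1 to 20 rows; each row shifts and turns the commanded pose from where the row before left it, along the tool's axes as they then stand; what a row does not reach is not made up. A row lasts 1/12 s, in which the tool goes at most 41.7 mm and 7.16 degrees, less where a joint would pass 70% of its speed; a pose out of reach is approached as far as the arm can. A call with a number of a shift or a turn outside -1 to 1 is refused whole. A call with a gripper value outside its range is refused whole. "hand" is the opening, from 0 (shut) to 1 (fully open), set as the call begins (left out, the last holds). The fingers move at their own pace and stop on an object; the grip force is fixed at half the most. Time passes only in rows, so rows that do not move let the fingers close. It gives the time, the measured TCP pose, the force, the opening and the grip force at its end, in the units of the state.
- ctrl.get_state(): the state, without advancing time (a new reading comes with each control period).
- cams.snapshot(name): name is "side" or "top"; returns the picture (384x512x3 uint8, red, green, blue); there is no depth.
- cams.calibration(name): a dict with "fx", "fy", "cx", "cy" (pixels), "R" (3x3) and "t" (3): a world point X has camera coordinates R X + t. Camera axes: x right, y down, z forward; pixel columns grow to the right and rows downward; lengths in m; the calibration is good to about 2 mm. A picture is of the moment at which its call begins. calibration takes no time and is no camera call.
- ctrl.finish_job(): hands the job in; it is judged then, once.
The state is a dict: "t": time; "joints": joint angles; "dq": joint speeds; "effort": joint torques, N m; "position": TCP position; "eef_rot": TCP orientation; "ft_force": force on the tool from outside, world axes, zero at the start; "moment": the same for the moment, N m; "grip_width": opening from 0.0 (shut) to 1.0 (fully open); "grip_force": force on a finger pad.
Only numpy, scipy, OpenCV 4.12 (cv2) and the standard library are available. Lean on these libraries where they do the work, as an engineer would, in place of code of your own. Each camera call takes 0.05 s, during which the arm holds its last target. There are 200 camera calls.

## Working session

There is one attempt and no reset: what is moved stays moved. The work goes in short steps, Python scripts to look and compute and a tool call to move; the robot and the scene stay as the last step left them, time stands still between calls to the robot, and variables do not carry over. Pictures are saved under pics/ and viewed, at most 10 in all, crops included, and the job is handed in when it is done.

Besides the shell and the picture viewer there is one more tool, called after "Request:" as a command line: name --argument value ..., lists and objects as JSON in quotes. send_rows: Moves the arm, as the interface text tells. Its arguments: {"type":"object","properties":{"series":{"type":"array"},"hand":{"type":"number"}},"required":["series"]}

```bash
mkdir -p pics; python3 - <<'E'
from workcell import ctrl,cams
import cv2
for n in("top","side"):
    cv2.imwrite(f"pics/{n}0.png",cv2.resize(cams.snapshot(n),(800,600),interpolation=cv2.INTER_CUBIC)[:,:,::-1])
    c=cams.calibration(n);print(n,c)
print(ctrl.get_state())
E
```

```text
top {'fx': 397.206603732461, 'fy': 397.206603732461, 'cx': 264.5290379026904, 'cy': 181.7397481546427, 'R': array([[-0.02227305, -0.99975033, -0.00178717],
       [-0.99063882,  0.0223108 , -0.13467349],
       [ 0.13467974, -0.00122915, -0.99088842]]), 't': array([0.02776447, 0.57958955, 1.05180694])}
side {'fx': 495.8900666544282, 'fy': 495.8900666544282, 'cx': 254.83883094626677, 'cy': 191.47804360058788, 'R': array([[-0.87789712, -0.47878077,  0.00810029],
       [-0.28050298,  0.50047585, -0.81904945],
       [ 0.38809113, -0.72131331, -0.57366574]]), 't': array([0.53453259, 0.22151629, 1.17438849])}
{'t': 0.1, 'joints': array([ 1.21417507,  0.62923769,  0.03843377,  1.51822752, -0.0270569 ,
        0.99627934, -0.02000885]), 'dq': array([ 1.81638018e-03, -2.14456097e-03,  6.34960394e-05, -1.23779151e-03,
        4.63851335e-04, -2.67015549e-05,  4.44763844e-04]), 'effort': array([ 2.52484992e-03, -5.50791264e+01,  1.14709944e+00, -1.87118196e+01,
       -5.23014204e-02,  1.92600908e-02,  3.33354353e-05]), 'position': array([ 0.18627021, -0.62214191,  0.20466913]), 'eef_rot': array([-3.10683791e+00, -4.54930901e-01,  3.10268137e-04]), 'ft_force': array([0.00361751, 0.46461739, 0.27267733]), 'moment': array([ 0.02299403, -0.01308921,  0.00844405]), 'grip_force': 0.0, 'grip_width': 0.9987335411179392}
```

View pics/top0.png

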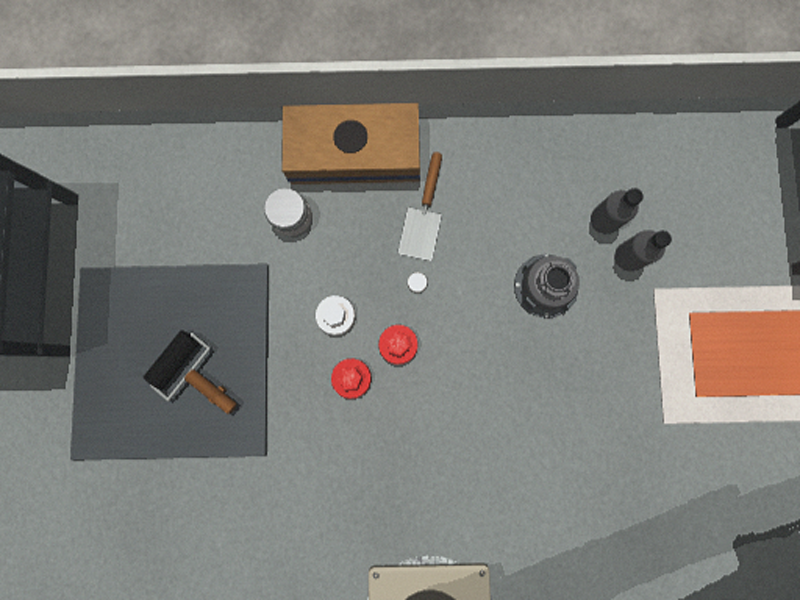

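View pics/side0.png

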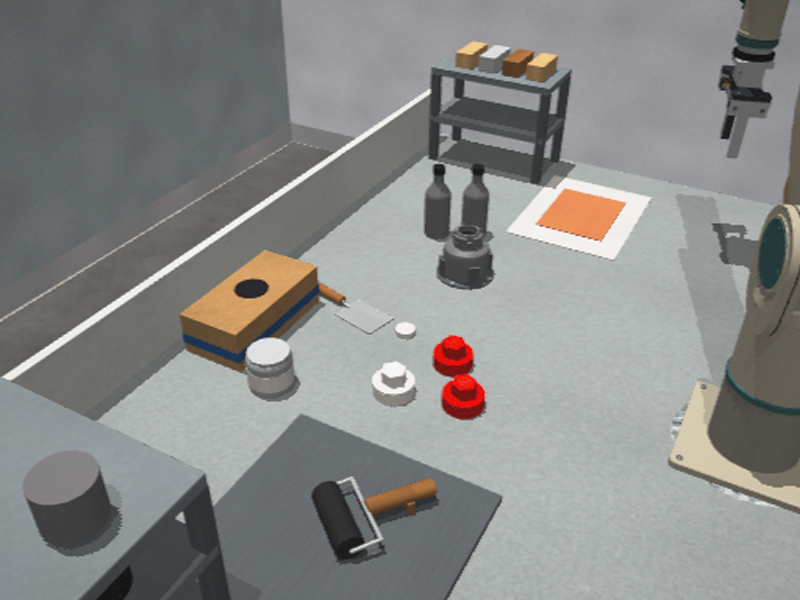

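Candidates: the white cap with a hexagon at top (335,315) / side (393,383) fits. The two red ones at (398,344) and (350,378) are ruled out by colour, and the small plain lid at (418,282) and the tin at (288,213) have no hexagon. I'll confirm in one enlarged crop, with the canister beside it.

```bash
cat > h.py <<'E'
from workcell import ctrl,cams
import cv2,numpy as np
def crop(n,u,v,hw,size,img=None):
    im=cams.snapshot(n) if img is None else img
    c=im[v-hw:v+hw,u-hw:u+hw]
    return cv2.resize(c,(size,size),interpolation=cv2.INTER_CUBIC)[:,:,::-1]
def ray(n,u,v,z):
    c=cams.calibration(n);R,t=c["R"],c["t"]
    o=-R.T@t;d=R.T@np.array([(u-c["cx"])/c["fx"],(v-c["cy"])/c["fy"],1])
    return o+d*(z-o[2])/d[2]
def proj(n,X):
    c=cams.calibration(n);p=c["R"]@np.array(X)+c["t"]
    return np.array([c["cx"]+c["fx"]*p[0]/p[2],c["cy"]+c["fy"]*p[1]/p[2]])
E
python3 - <<'E'
from h import *
a=cams.snapshot("top");b=cams.snapshot("side")
r1=np.hstack([crop("top",214,202,20,300,a),crop("top",350,178,30,300,a)])
r2=np.hstack([crop("side",252,244,20,300,b),crop("side",299,156,30,300,b)])
cv2.imwrite("pics/c1.png",np.vstack([r1,r2]))
E
```

```text
(no output)
```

View pics/c1.png

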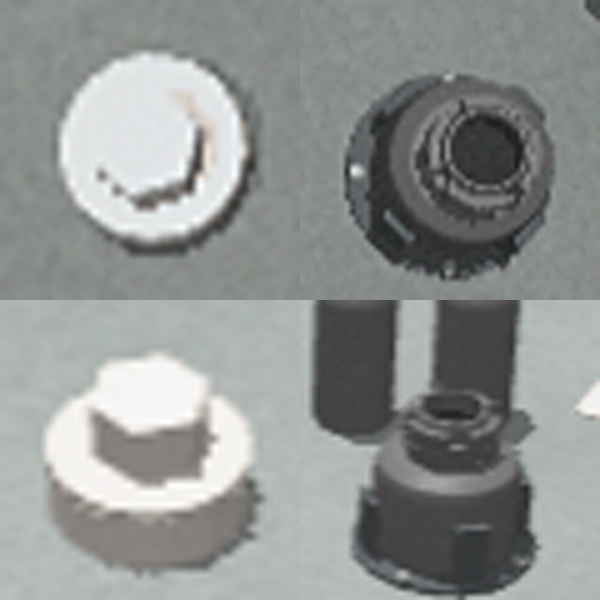

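The crop confirms the white screw cap with hexagon grip: the skirt's top face is centred at (152,147) in the top crop. The neck opening is at (487,150) in the top crop and (452,407) in the side crop.

```bash
python3 - <<'E'
from h import *
from scipy.optimize import minimize
f=lambda o,s,p:o+(p+.5)/s-.5
print("cap top",ray("top",f(194,7.5,152),f(182,7.5,147),.025))
print("cap side hex",ray("side",f(232,7.5,152),f(224,7.5,94),.047))
print("can top",ray("top",f(320,5,187),f(148,5,150),.1))
print("can side",ray("side",f(269,5,152),f(126,5,107),.1))
V=np.array([[92,395],[135,432],[207,417],[212,378],[155,353],[105,365]])-[0,300]
V=np.array([[f(232,7.5,a),f(224,7.5,b)] for a,b in V])
def cost(p):
    s=0
    P=np.array([proj("side",[p[0]+.0208*np.cos(p[2]+np.pi/6+k*np.pi/3),p[1]+.0208*np.sin(p[2]+np.pi/6+k*np.pi/3),.047]) for k in range(6)])
    return sum(np.min(((P-v)**2).sum(1)) for v in V)
c=ray("side",f(232,7.5,152),f(224,7.5,94),.047)
for y in range(0,60,10):
    r=minimize(cost,[c[0],c[1],np.radians(y)],method="Nelder-Mead");print(y,r.x[:2],np.degrees(r.x[2]),r.fun)
print(ctrl.get_state()["position"])
E
```

```text
cap top [0.53095703 0.15611602 0.025     ]
cap side hex [0.53273968 0.15612066 0.047     ]
can top [ 0.57724205 -0.22528648  0.1       ]
can side [ 0.57930069 -0.22366899  0.1       ]
0 [0.53092579 0.14931013] -2.0289264281534813 28.120826558752952
10 [0.53408975 0.15435117] 18.559559250681147 4.039217142333134
20 [0.53409058 0.15435225] 18.55561041551889 4.039214580278148
30 [0.53409005 0.15435381] 18.557538910445572 4.039214766106765Traceback (most recent call last):
  File "<stdin>", line 16, in <module>
    res = _minimize_neldermead(fun, x0, args, callback, bounds=bounds,
                               **options)
    fxr = func(xr)
    fx = function(np.copy(x), *(wrapper_args + args))
  File "<stdin>", line 12, in cost
  File "h.py", line 12, in proj
    c=cams.calibration(n);p=c["R"]@np.array(X)+c["t"]
ValueError: time passes only in moves, steps and waits
```

Request:
send_rows --series '[0.96, -0.1, 0, -0.4, 0.96, -0.1, 0, -0.4, 0.96, -0.1, 0, -0.4, 0.96, -0.1, 0, -0.4, 0.96, -0.1, 0, -0.4, 0.96, -0.1, 0, -0.4, 0.96, -0.1, 0, -0.4, 0.96, -0.1, 0, -0.4, 0.96, -0.1, 0, -0.4, 0.96, -0.1, 0, -0.4, 0.96, -0.1, 0, -0.4, 0.96, -0.1, 0, -0.4, 0.96, -0.1, 0, -0.4, 0.96, -0.1, 0, -0.4, 0.96, -0.1, 0, -0.4, 0.96, -0.1, 0, -0.4, 0.96, -0.1, 0, -0.4, 0.96, -0.1, 0, -0.4, 0.96, -0.1, 0, -0.4, 0.96, -0.1, 0, -0.4]' --hand 0.7

```text
t: 1.87
position: [0.4781, -0.377, 0.2055]
eef_rot: [2.805, 1.414, 0.0]
ft_force: [0.4, 0.0, -0.3]
grip_width: 0.701
grip_force: 0.0
```

Request:
send_rows --series '[0.96, -0.1, 0, -0.4, 0.96, -0.1, 0, -0.4, 0.96, -0.1, 0, -0.4, 0.96, -0.1, 0, -0.4, 0.96, -0.1, 0, -0.4, 0.96, -0.1, 0, -0.4, 0.96, -0.1, 0, -0.4, 0.96, -0.1, 0, -0.4, 0.96, -0.1, 0, -0.4, 0.96, -0.1, 0, -0.4, 0.96, -0.1, 0, -0.4, 0.96, -0.1, 0, -0.4, 0.96, -0.1, 0, -0.4, 0.96, -0.1, 0, -0.4, 0.96, -0.1, 0, -0.4, 0.96, -0.1, 0, -0.4, 0.96, -0.1, 0, -0.4, 0.96, -0.1, 0, -0.4, 0.96, -0.1, 0, -0.4, 0.96, -0.1, 0, -0.4]'

```text
t: 3.53
position: [0.5643, -0.0074, 0.2056]
eef_rot: [2.218, 2.225, 0.0]
ft_force: [-0.0, 0.3, 0.6]
grip_width: 0.699
grip_force: 0.0
```

Request:
send_rows --series '[0.96, -0.1, 0, -0.4, 0.96, -0.1, 0, -0.4, 0.96, -0.1, 0, -0.4, 0.96, -0.1, 0, -0.4, 0.96, -0.1, 0, -0.4, 0.96, -0.1, 0, -0.4, 0.96, -0.1, 0, -0.4, 0.96, -0.1, 0, -0.4, 0.96, -0.1, 0, -0.4, 0, 0, 0, 0, 0, 0, 0, 0]'

```text
t: 4.45
position: [0.5241, 0.1605, 0.2057]
eef_rot: [1.876, 2.52, 0.0]
ft_force: [0.5, -0.6, -0.1]
grip_width: 0.701
grip_force: 0.0
```

```bash
cat >> h.py <<'E'
from scipy.spatial.transform import Rotation as Ro
def to(target,yaw=None,mod=180):
    "shift in units (20 mm) along current tool axes to world target; turn units so the tool's y points at yaw (deg), mod 60/180"
    s=ctrl.get_state();R=Ro.from_rotvec(s["eef_rot"]).as_matrix()
    a=np.degrees(np.arctan2(R[1,1],R[0,1]))
    print("t %.1f"%s["t"],"pos",s["position"].round(4),"y-yaw %.1f"%a,"j7 %.2f j1 %.2f"%(s["joints"][6],s["joints"][0]),"tilt",R[:2,2].round(3),"F",s["ft_force"].round(1),"Mz %.2f"%s["moment"][2],"gw %.3f gf %.1f"%(s["grip_width"],s["grip_force"]))
    if target is not None: print("shift",(R.T@(np.array(target)-s["position"])/.02).round(2))
    if yaw is not None: print("turn",round(float(np.radians((a-yaw+mod/2)%mod-mod/2)/.08),2))
E
python3 - <<'E'
from h import *
to([.532,.155,.10],17.5)
a=cams.snapshot("top");b=cams.snapshot("side")
cv2.imwrite("pics/c2.png",np.hstack([crop("top",214,185,40,400,a),crop("side",252,230,40,400,b)]))
E
```

```text
t 4.5 pos [0.5241 0.1605 0.2057] y-yaw 16.7 j7 -0.31 j1 -0.07 tilt [ 0. -0.] F [ 0.5 -0.6 -0.1] Mz -0.02 gw 0.701 gf 0.0
shift [-0.38  0.3   5.28]
turn -0.18
```

View pics/c2.png

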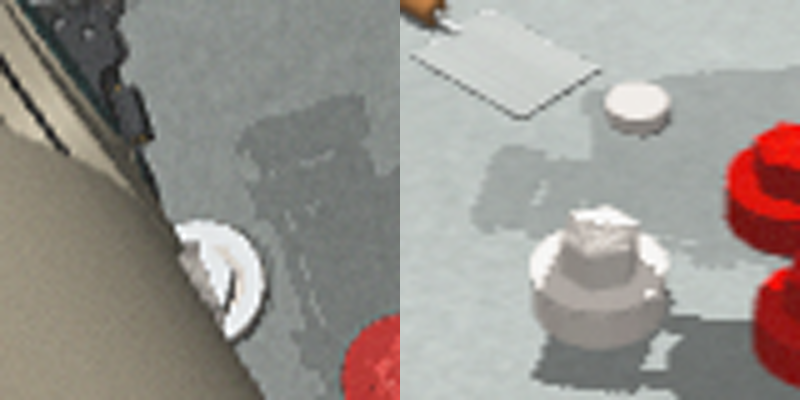

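Request:
send_rows --series '[-0.19, 0.15, 0, -0.1, -0.19, 0.15, 0, -0.1, 0, 0, 1, 0, 0, 0, 1, 0, 0, 0, 1, 0, 0, 0, 1, 0, 0, 0, 1, 0, 0, 0, 1, 0, 0, 0, 1, 0, 0, 0, 0.8, 0, 0, 0, 0.6, 0, 0, 0, 0.3, 0, 0, 0, 0.1, 0, 0, 0, 0, 0, 0, 0, 0, 0]'

```text
t: 5.8
position: [0.5332, 0.1537, 0.0301]
eef_rot: [1.859, 2.531, 0.002]
ft_force: [0.7, -0.7, 0.6]
grip_width: 0.705
grip_force: 0.0
```

```bash
python3 - <<'E'
from h import *
to([.532,.155,.03],17.5)
b=cams.snapshot("side")
cv2.imwrite("pics/c3.png",crop("side",252,235,40,600,b))
E
```

```text
t 5.8 pos [0.5332 0.1537 0.0301] y-yaw 17.4 j7 -0.41 j1 -0.14 tilt [0.001 0.   ] F [ 0.7 -0.7  0.6] Mz 0.00 gw 0.705 gf 0.0
shift [ 0.08 -0.04  0.01]
turn -0.02
```

View pics/c3.png

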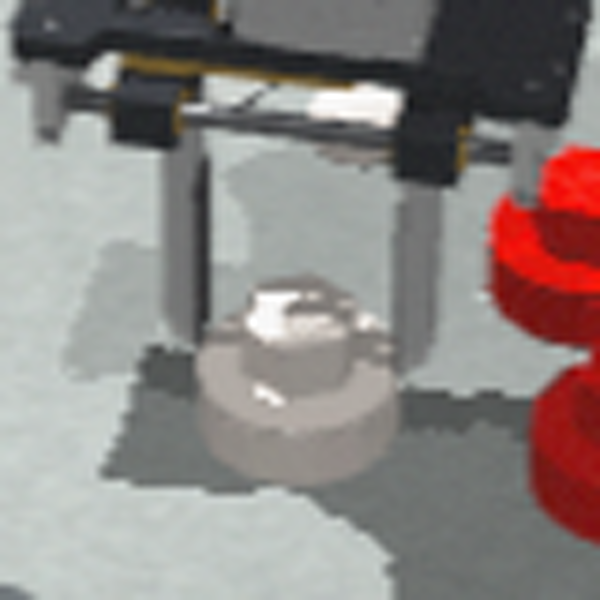

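The fingers straddle the hexagon: finger tips at x≈185 and 415, hexagon centred at ≈298. Now closing and lifting.

Request:
send_rows --series '[0, 0, 0, 0, 0, 0, 0, 0, 0, 0, 0, 0, 0, 0, 0, 0, 0, 0, 0, 0, 0, 0, 0, 0, 0, 0, 0, 0, 0, 0, 0, 0]' --hand 0.0

```text
t: 6.52
position: [0.5327, 0.1538, 0.0297]
eef_rot: [1.859, 2.532, 0.001]
ft_force: [-0.4, -0.0, 2.8]
grip_width: 0.381
grip_force: 29.9
```

Request:
send_rows --series '[0, 0, -0.2, 0, 0, 0, -0.5, 0, 0, 0, -1, 0, 0, 0, -1, 0, 0, 0, -1, 0, 0, 0, -1, 0, 0, 0, -1, 0, 0, 0, -1, 0, 0, 0, -1, 0, 0, 0, -0.5, 0, 0, 0, 0, 0]'

```text
t: 7.43
position: [0.5339, 0.1543, 0.1961]
eef_rot: [1.858, 2.53, 0.006]
ft_force: [-1.1, 0.2, -0.9]
grip_width: 0.384
grip_force: 29.9
```

```bash
python3 - <<'E'
from h import *
to([.578,-.2245,.20],-20)
E
```

```text
t 7.4 pos [0.5339 0.1543 0.1961] y-yaw 17.4 j7 -0.29 j1 -0.05 tilt [0.005 0.001] F [-1.1  0.2 -0.9] Mz 0.00 gw 0.384 gf 29.9
shift [-18.73  -3.56  -0.21]
turn 8.16
```

Request:
send_rows --series '[-0.96, 0.16, 0, 0.41, -0.96, 0.16, 0, 0.41, -0.96, 0.16, 0, 0.41, -0.96, 0.16, 0, 0.41, -0.96, 0.16, 0, 0.41, -0.96, 0.16, 0, 0.41, -0.96, 0.16, 0, 0.41, -0.96, 0.16, 0, 0.41, -0.96, 0.16, 0, 0.41, -0.96, 0.16, 0, 0.41, -0.96, 0.16, 0, 0.41, -0.96, 0.16, 0, 0.41, -0.96, 0.16, 0, 0.41, -0.96, 0.16, 0, 0.41, -0.96, 0.16, 0, 0.41, -0.96, 0.16, 0, 0.41, -0.96, 0.16, 0, 0.41, -0.96, 0.16, 0, 0.41, -0.96, 0.16, 0, 0.41, -0.96, 0.16, 0, 0.41]'

```text
t: 9.1
position: [0.5922, -0.2259, 0.1935]
eef_rot: [2.579, 1.794, 0.0]
ft_force: [0.4, -0.3, -0.2]
grip_width: 0.379
grip_force: 29.9
```

Request:
send_rows --series '[0, 0, 0, 0, 0, 0, 0, 0, 0, 0, 0, 0]'

```text
t: 9.35
position: [0.5926, -0.2231, 0.1935]
eef_rot: [-2.575, -1.798, -0.001]
ft_force: [0.7, 1.5, -0.7]
grip_width: 0.381
grip_force: 29.9
```

```bash
python3 - <<'E'
from h import *
to([.578,-.2245,.165],-20)
p=ctrl.get_state()["position"]
u=proj("side",p+[0,0,-.01]);u=u.round().astype(int);print(u,proj("side",[.578,-.2245,.1]))
a=cams.snapshot("top");b=cams.snapshot("side")
cv2.imwrite("pics/c4.png",np.hstack([crop("top",350,170,35,300,a)[:500],np.zeros((300,0,3),np.uint8)]))
cv2.imwrite("pics/c4.png",np.hstack([cv2.resize(crop("top",350,172,35,400,a),(400,400)),crop("side",int(u[0]),int(u[1])+15,35,400,b)]))
print("origin side",u[0]-35,u[1]+15-35)
E
```

```text
t 9.3 pos [ 0.5926 -0.2231  0.1935] y-yaw -20.1 j7 -0.18 j1 0.45 tilt [0.    0.001] F [ 0.7  1.5 -0.7] Mz 0.01 gw 0.381 gf 29.9
shift [-0.32 -0.66  1.42]
turn -0.03
[296 121] [299.50514176 146.9859593 ]
origin side 261 101
```

View pics/c4.png

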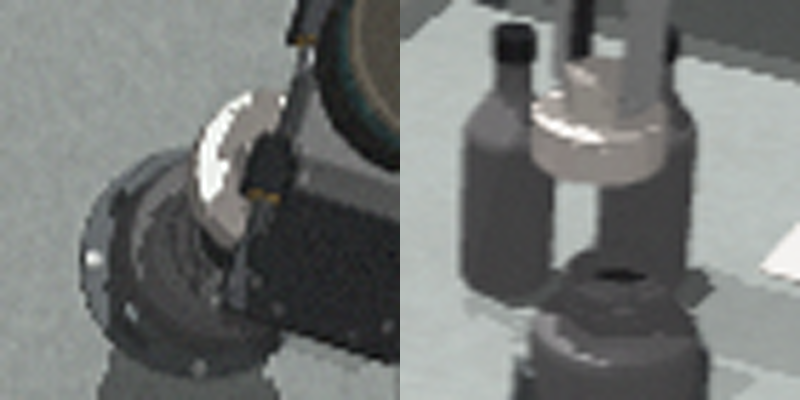

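```bash
python3 - <<'E'
from h import *
p=ctrl.get_state()["position"];zb=p[2]-.0297
def circ(n,c,r,z):
    t=np.linspace(0,6.283,90);return np.array([proj(n,[c[0]+r*np.cos(a),c[1]+r*np.sin(a),z]) for a in t])
def ext(P,o,s):
    q=((P-o+.5)*s-.5);return q.min(0).round(1),q.max(0).round(1)
s=400/70;o=np.array([261,101])
print("side skirt bottom exp",ext(circ("side",p,.0345,zb),o,s),"top",ext(circ("side",p,.0345,zb+.025),o,s))
print("side hex top exp",((proj("side",p+[0,0,-.0297+.047])-o)*s).round(1))
c=[.578,-.2245]
print("side rim exp: r22",ext(circ("side",c,.022,.1),o,s),"r25",ext(circ("side",c,.027,.1),o,s),"foot",ext(circ("side",c,.058,.0),o,s), "body46 z.06?",ext(circ("side",c,.046,.06),o,s))
print("c1 frame: rim",ext(circ("side",c,.022,.1),np.array([269,126]),5),"foot z0",ext(circ("side",c,.058,0),np.array([269,126]),5))
print("top c1 : rim22",ext(circ("top",c,.022,.1),np.array([320,148]),5),"foot z.005",ext(circ("top",c,.058,.005),np.array([320,148]),5))
E
```

```text
side skirt bottom exp (array([135.3, 122.3]), array([268.4, 184.5])) top (array([137.3,  79.4]), array([271.8, 140.5]))
side hex top exp [204.5  68.1]
side rim exp: r22 (array([180.9, 244.6]), array([264. , 286.1])) r25 (array([171.4, 240. ]), array([273.4, 291. ])) foot (array([106.2, 367.4]), array([317.3, 482.5])) body46 z.06? (array([132.5, 286.5]), array([303.7, 375.2]))
c1 frame: rim (array([118.2,  89. ]), array([190.9, 125.3])) foot z0 (array([ 52.9, 196.4]), array([237.6, 297.1]))
top c1 : rim22 (array([143. , 106.8]), array([227.8, 190.6])) foot z.005 (array([44.7, 72.3]), array([249.7, 275.2]))
```

```bash
python3 - <<'E'
from h import *
def ov(n,img,rings,u,v,hw,size):
    s=size/(2*hw);im=crop(n,u,v,hw,size,img).copy()
    for c,r,z,col in rings:
        t=np.linspace(0,6.283,72)
        for a in t:
            q=(proj(n,[c[0]+r*np.cos(a),c[1]+r*np.sin(a),z])-[u-hw,v-hw]+.5)*s-.5
            cv2.circle(im,tuple(int(x) for x in q.round()),0,col,-1)
    return im
c=[.578,-.2245]
R=[(c,.022,.1,(0,255,0)),(c,.058,.0,(0,255,255)),(c,.0295,.095,(0,0,255))]
def orig(f): return cv2.resize(cv2.imread(f),(512,384),interpolation=cv2.INTER_AREA)[:,:,::-1]
A=ov("top",orig("pics/top0.png"),R,350,178,27,400)
B=ov("side",orig("pics/side0.png"),R,299,156,27,400)
p=ctrl.get_state()["position"];zb=p[2]-.0297
cv2.imwrite("pics/c5.png",np.hstack([A,B]))
E
```

```text
(no output)
```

View pics/c5.png

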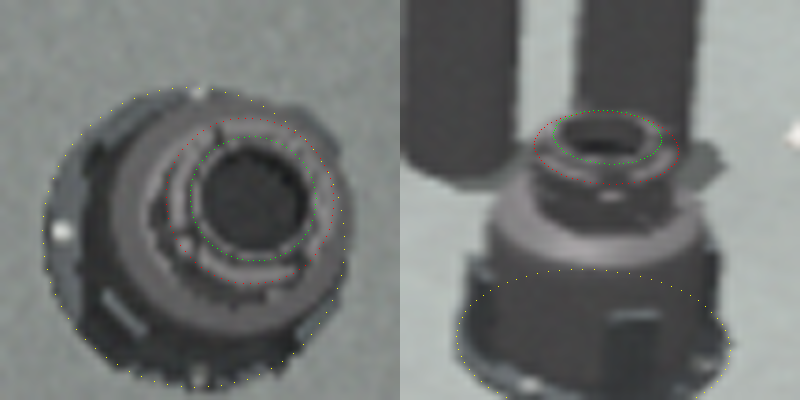

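Same bias in each camera for both the cap and the canister (≈ +0.7 px side, ≈ 2 mm top), so the cap is centred in the hand and the canister estimate (0.578, −0.2245) holds relative to the TCP.

Request:
send_rows --series '[-0.16, -0.33, 0, 0, -0.16, -0.33, 0, 0, 0, 0, 0.8, 0, 0, 0, 0.8, 0, 0, 0, 0.7, 0, 0, 0, 0.4, 0, 0, 0, 0.2, 0, 0, 0, 0, 0, 0, 0, 0, 0]'

```text
t: 10.2
position: [0.5781, -0.2254, 0.136]
eef_rot: [2.576, 1.798, 0.001]
ft_force: [0.8, 0.4, -1.0]
grip_width: 0.382
grip_force: 29.9
```

```bash
python3 - <<'E'
from h import *
to([.578,-.2245,.13],-20)
E
```

```text
t 10.2 pos [ 0.5781 -0.2254  0.136 ] y-yaw -20.2 j7 -0.19 j1 0.46 tilt [ 0.001 -0.   ] F [ 0.8  0.4 -1. ] Mz 0.00 gw 0.382 gf 29.9
shift [ 0.04 -0.02  0.3 ]
turn -0.04
```

Request:
send_rows --series '[0.04, -0.02, 0.1, 0, 0, 0, 0.1, 0, 0, 0, 0.1, 0, 0, 0, 0, 0]'

```text
t: 10.53
position: [0.5777, -0.2245, 0.1293]
eef_rot: [-2.576, -1.798, 0.0]
ft_force: [-0.3, -0.2, -1.5]
grip_width: 0.378
grip_force: 29.9
```

Request:
send_rows --series '[0, 0, 0.05, 0, 0, 0, 0.05, 0, 0, 0, 0, 0]'

```text
t: 10.78
position: [0.5779, -0.2245, 0.1288]
eef_rot: [2.576, 1.798, 0.0]
ft_force: [-2.6, 1.3, 8.6]
grip_width: 0.381
grip_force: 29.8
```

Request:
send_rows --series '[0, 0, 0.05, 0, 0, 0, 0.05, 0, 0, 0, 0, 0]'

```text
t: 11.03
position: [0.5781, -0.2245, 0.1284]
eef_rot: [2.575, 1.797, 0.001]
ft_force: [-5.8, 1.8, 17.5]
grip_width: 0.38
grip_force: 29.9
```

Contact at z≈0.129: perched on the ribs. Easing off, then turning back anticlockwise in small steps.

Request:
send_rows --series '[0, 0, -0.08, 0, 0, 0, 0, -0.4, 0, 0, 0, -0.4, 0, 0, 0, -0.4, 0, 0, 0, 0]'

```text
t: 11.45
position: [0.5791, -0.225, 0.1289]
eef_rot: [2.484, 1.919, 0.003]
ft_force: [-0.6, 0.9, 8.4]
grip_width: 0.38
grip_force: 29.8
```

```bash
python3 - <<'E'
from h import *
to([.578,-.2245,.125],-20)
E
```

```text
t 11.4 pos [ 0.5791 -0.225   0.1289] y-yaw -14.6 j7 -0.12 j1 0.47 tilt [ 0.003 -0.001] F [-0.6  0.9  8.4] Mz 0.04 gw 0.380 gf 29.8
shift [ 0.01 -0.06  0.19]
turn 1.18
```

Request:
send_rows --series '[0, 0, 0, -0.5, 0, 0, 0, -0.5, 0, 0, 0, -0.5, 0, 0, 0, 0]'

```text
t: 11.78
position: [0.5793, -0.2248, 0.1287]
eef_rot: [2.364, 2.065, 0.003]
ft_force: [0.5, -0.1, 5.8]
grip_width: 0.379
grip_force: 29.8
```

Request:
send_rows --series '[0, 0, 0, -0.5, 0, 0, 0, -0.5, 0, 0, 0, -0.5, 0, 0, 0, 0]'

```text
t: 12.12
position: [0.5783, -0.2254, 0.1274]
eef_rot: [2.237, 2.203, 0.001]
ft_force: [1.3, -1.6, -1.6]
grip_width: 0.381
grip_force: 29.9
```

```bash
python3 - <<'E'
from h import *
to([.578,-.2245,.125],-20)
E
```

```text
t 12.1 pos [ 0.5783 -0.2254  0.1274] y-yaw -0.9 j7 0.07 j1 0.51 tilt [ 0.001 -0.001] F [ 1.3 -1.6 -1.6] Mz -0.01 gw 0.381 gf 29.9
shift [ 0.04 -0.02  0.12]
turn 4.17
```

Off the ribs. Recentre slightly and lower on to the ridges.

Request:
send_rows --series '[0.03, 0, 0.05, 0, 0, 0, 0.05, 0, 0, 0, 0.05, 0, 0, 0, 0, 0]'

```text
t: 12.45
position: [0.5788, -0.225, 0.1247]
eef_rot: [2.238, 2.201, 0.001]
ft_force: [2.3, -4.0, 1.8]
grip_width: 0.379
grip_force: 29.9
```

Request:
send_rows --series '[0, 0, 0.04, 0, 0, 0, 0.04, 0, 0, 0, 0, 0]'

```text
t: 12.7
position: [0.5789, -0.225, 0.1245]
eef_rot: [2.238, 2.2, 0.001]
ft_force: [-0.5, -3.3, 11.4]
grip_width: 0.383
grip_force: 29.9
```

Request:
send_rows --series '[0, 0, -0.02, -0.5, 0, 0, 0, -0.5, 0, 0, 0, -0.5, 0, 0, 0, 0]'

```text
t: 13.03
position: [0.5789, -0.2253, 0.1246]
eef_rot: [2.1, 2.332, 0.0]
ft_force: [-0.0, -4.6, 8.4]
grip_width: 0.382
grip_force: 29.8
```

Request:
send_rows --series '[0, 0, 0, -0.5, 0, 0, 0, -0.5, 0, 0, 0, -0.5, 0, 0, 0, 0]'

```text
t: 13.37
position: [0.5791, -0.2249, 0.1245]
eef_rot: [1.956, 2.454, 0.001]
ft_force: [0.2, -3.4, 8.5]
grip_width: 0.383
grip_force: 29.8
```

```bash
python3 - <<'E'
from h import *
to([.578,-.2245,.117],-20)
E
```

```text
t 13.4 pos [ 0.5791 -0.2249  0.1245] y-yaw 12.9 j7 0.26 j1 0.55 tilt [ 0.003 -0.002] F [ 0.2 -3.4  8.5] Mz 0.01 gw 0.383 gf 29.8
shift [ 0.03 -0.05  0.38]
turn 7.17
```

Request:
send_rows --series '[0, 0, 0, -0.5, 0, 0, 0, -0.5, 0, 0, 0, -0.5, 0, 0, 0, -0.5, 0, 0, 0, -0.5, 0, 0, 0, -0.5, 0, 0, 0, 0]'

```text
t: 13.95
position: [0.579, -0.2256, 0.1246]
eef_rot: [1.649, 2.67, -0.001]
ft_force: [1.0, -4.6, 8.7]
grip_width: 0.383
grip_force: 29.8
```

Request:
send_rows --series '[0, 0, 0, -0.5, 0, 0, 0, -0.5, 0, 0, 0, -0.5, 0, 0, 0, -0.5, 0, 0, 0, 0]'

```text
t: 14.37
position: [0.5792, -0.2252, 0.1245]
eef_rot: [1.43, 2.793, -0.001]
ft_force: [1.6, -3.0, 9.4]
grip_width: 0.38
grip_force: 29.8
```

```bash
python3 - <<'E'
from h import *
to([.578,-.2245,.117],-20)
E
```

```text
t 14.4 pos [ 0.5792 -0.2252  0.1245] y-yaw 35.8 j7 0.58 j1 0.61 tilt [ 0.003 -0.002] F [ 1.6 -3.   9.4] Mz -0.00 gw 0.380 gf 29.8
shift [ 0.07 -0.03  0.38]
turn 12.17
```

Request:
send_rows --series '[0, 0, 0, -0.5, 0, 0, 0, -0.5, 0, 0, 0, -0.5, 0, 0, 0, -0.5, 0, 0, 0, 0]'

```text
t: 14.78
position: [0.5791, -0.2254, 0.1245]
eef_rot: [1.202, 2.899, -0.002]
ft_force: [0.5, -4.1, 8.9]
grip_width: 0.383
grip_force: 29.8
```

Request:
send_rows --series '[0, 0, 0, -0.4, 0, 0, 0, -0.4, 0, 0, 0, -0.4, 0, 0, 0, 0]'

```text
t: 15.12
position: [0.5792, -0.2254, 0.1245]
eef_rot: [1.062, 2.953, -0.002]
ft_force: [0.7, -3.9, 9.2]
grip_width: 0.377
grip_force: 29.8
```

```bash
python3 - <<'E'
from h import *
to([.578,-.2245,.117],-20)
E
```

```text
t 15.1 pos [ 0.5792 -0.2254  0.1245] y-yaw 50.4 j7 0.78 j1 0.65 tilt [ 0.003 -0.003] F [ 0.7 -3.9  9.2] Mz -0.05 gw 0.377 gf 29.8
shift [ 0.08 -0.    0.38]
turn 15.36
```

Request:
send_rows --series '[0, 0, 0, -0.4, 0, 0, 0, -0.4, 0, 0, 0, 0]'

```text
t: 15.37
position: [0.579, -0.2255, 0.1244]
eef_rot: [0.967, 2.985, -0.003]
ft_force: [1.8, -3.2, 8.3]
grip_width: 0.381
grip_force: 29.8
```

Request:
send_rows --series '[0, 0, 0, -0.4, 0, 0, 0, -0.4, 0, 0, 0, 0]'

```text
t: 15.62
position: [0.5787, -0.2254, 0.1242]
eef_rot: [0.871, 3.016, -0.003]
ft_force: [0.5, -4.3, 7.0]
grip_width: 0.384
grip_force: 29.9
```

```bash
python3 - <<'E'
from h import *
to([.578,-.2245,.117],-20)
E
```

```text
t 15.6 pos [ 0.5787 -0.2254  0.1242] y-yaw 57.8 j7 0.89 j1 0.67 tilt [ 0.002 -0.003] F [ 0.5 -4.3  7. ] Mz -0.06 gw 0.384 gf 29.9
shift [0.06 0.02 0.36]
turn 16.97
```

Request:
send_rows --series '[0, 0, 0, -0.3, 0, 0, 0, -0.3, 0, 0, 0, 0]'

```text
t: 15.87
position: [0.5782, -0.2253, 0.1238]
eef_rot: [0.799, 3.037, -0.003]
ft_force: [0.3, -4.3, 5.6]
grip_width: 0.383
grip_force: 30.0
```

```bash
python3 - <<'E'
from h import *
to([.578,-.2245,.117],-20)
E
```

```text
t 15.9 pos [ 0.5782 -0.2253  0.1238] y-yaw 60.5 j7 0.93 j1 0.68 tilt [ 0.001 -0.002] F [ 0.3 -4.3  5.6] Mz -0.08 gw 0.383 gf 30.0
shift [0.03 0.03 0.34]
turn 17.56
```

Request:
send_rows --series '[-0.01, -0.02, 0, -0.3, 0, 0, 0, -0.3, 0, 0, 0, 0]'

```text
t: 16.12
position: [0.5785, -0.2256, 0.1238]
eef_rot: [0.726, 3.054, -0.002]
ft_force: [1.4, -3.0, 5.7]
grip_width: 0.382
grip_force: 30.0
```

```bash
python3 - <<'E'
from h import *
to([.578,-.2245,.117],-20)
E
```

```text
t 16.1 pos [ 0.5785 -0.2256  0.1238] y-yaw 63.2 j7 0.97 j1 0.69 tilt [ 0.002 -0.002] F [ 1.4 -3.   5.7] Mz -0.18 gw 0.382 gf 30.0
shift [0.05 0.04 0.34]
turn 18.16
```

Torque is rising against the rib: easing the turn and pressing lightly.

Request:
send_rows --series '[0, -0.02, 0.03, 0.3, 0, 0, 0, 0.2, 0, 0, 0, 0, 0, 0, 0, 0]'

```text
t: 16.45
position: [0.5788, -0.2247, 0.123]
eef_rot: [0.786, 3.039, 0.0]
ft_force: [2.8, -2.6, 3.3]
grip_width: 0.379
grip_force: 30.0
```

```bash
python3 - <<'E'
from h import *
to([.578,-.2245,.117],-20)
E
```

```text
t 16.4 pos [ 0.5788 -0.2247  0.123 ] y-yaw 61.0 j7 0.93 j1 0.68 tilt [ 0.003 -0.001] F [ 2.8 -2.6  3.3] Mz -0.02 gw 0.379 gf 30.0
shift [ 0.04 -0.01  0.3 ]
turn 17.67
```

Dropping further (0.1230). Follow it down.

Request:
send_rows --series '[0, 0, 0.05, 0, 0, 0, 0.05, 0, 0, 0, 0, 0]'

```text
t: 16.7
position: [0.579, -0.2248, 0.1203]
eef_rot: [0.786, 3.039, 0.001]
ft_force: [5.6, -2.6, 1.0]
grip_width: 0.381
grip_force: 30.0
```

```bash
python3 - <<'E'
from h import *
to([.578,-.2245,.117],-20)
E
```

```text
t 16.7 pos [ 0.579  -0.2248  0.1203] y-yaw 61.0 j7 0.93 j1 0.68 tilt [ 0.003 -0.   ] F [ 5.6 -2.6  1. ] Mz 0.05 gw 0.381 gf 30.0
shift [ 0.05 -0.01  0.16]
turn 17.67
```

Request:
send_rows --series '[-0.03, 0, 0.05, 0, 0, 0, 0.05, 0, 0, 0, 0.05, 0, 0, 0, 0, 0]'

```text
t: 17.03
position: [0.5792, -0.225, 0.1172]
eef_rot: [0.787, 3.04, 0.001]
ft_force: [5.2, -1.8, 0.8]
grip_width: 0.381
grip_force: 30.0
```

```bash
python3 - <<'E'
from h import *
to([.578,-.2245,.117],-20)
E
```

```text
t 17.0 pos [ 0.5792 -0.225   0.1172] y-yaw 61.0 j7 0.93 j1 0.68 tilt [0.002 0.   ] F [ 5.2 -1.8  0.8] Mz -0.01 gw 0.381 gf 30.0
shift [ 0.06 -0.01  0.01]
turn 17.67
```

Dropped into the entry (grip ≈ 28.5 mm above mouth). Now screw clockwise, following the lead (~0.17 mm per row).

Request:
send_rows --series '[-0.02, 0.01, 0.03, 0, 0, 0, 0, 0.3, 0, 0, 0.01, 0.5, 0, 0, 0.01, 0.5, 0, 0, 0.01, 0.5, 0, 0, 0, 0]'

```text
t: 17.53
position: [0.5793, -0.2252, 0.1168]
eef_rot: [1.007, 2.974, -0.0]
ft_force: [4.2, -2.2, 6.7]
grip_width: 0.382
grip_force: 30.0
```

```bash
python3 - <<'E'
from h import *
to([.578,-.2245,.1117],-10)
E
```

```text
t 17.5 pos [ 0.5793 -0.2252  0.1168] y-yaw 52.6 j7 0.81 j1 0.66 tilt [ 0.001 -0.001] F [ 4.2 -2.2  6.7] Mz -0.11 gw 0.382 gf 30.0
shift [ 0.07 -0.01  0.25]
turn 13.66
```

Request:
send_rows --series '[0, 0, 0.005, 0.5, 0, 0, 0.005, 0.5, 0, 0, 0.005, 0.5, 0, 0, 0.005, 0.5, 0, 0, 0.005, 0.5, 0, 0, 0, 0]'

```text
t: 18.03
position: [0.5794, -0.2252, 0.1162]
eef_rot: [1.299, 2.859, 0.0]
ft_force: [4.6, -2.4, 5.2]
grip_width: 0.381
grip_force: 30.0
```

```bash
python3 - <<'E'
from h import *
to([.578,-.2245,.1117],-10)
E
```

```text
t 18.0 pos [ 0.5794 -0.2252  0.1162] y-yaw 41.1 j7 0.65 j1 0.63 tilt [ 0.002 -0.001] F [ 4.6 -2.4  5.2] Mz -0.10 gw 0.381 gf 30.0
shift [ 0.07 -0.03  0.22]
turn 11.15
```

Request:
send_rows --series '[0, 0, 0.009, 0.5, 0, 0, 0.009, 0.5, 0, 0, 0.009, 0.5, 0, 0, 0.009, 0.5, 0, 0, 0.009, 0.5, 0, 0, 0.009, 0.5, 0, 0, 0.009, 0.5, 0, 0, 0.009, 0.5, 0, 0, 0, 0]'

```text
t: 18.78
position: [0.579, -0.2256, 0.1145]
eef_rot: [1.738, 2.616, -0.0]
ft_force: [4.2, -2.7, 5.4]
grip_width: 0.38
grip_force: 30.0
```

```bash
python3 - <<'E'
from h import *
to([.578,-.2245,.1117],-10)
E
```

```text
t 18.8 pos [ 0.579  -0.2256  0.1145] y-yaw 22.8 j7 0.39 j1 0.58 tilt [ 0.001 -0.001] F [ 4.2 -2.7  5.4] Mz -0.16 gw 0.380 gf 30.0
shift [ 0.07 -0.03  0.14]
turn 7.16
```

Request:
send_rows --series '[0, 0, 0.009, 0.5, 0, 0, 0.009, 0.5, 0, 0, 0.009, 0.5, 0, 0, 0.009, 0.5, 0, 0, 0.009, 0.5, 0, 0, 0.009, 0.5, 0, 0, 0.009, 0.5, 0, 0, 0.009, 0.5, 0, 0, 0, 0]'

```text
t: 19.53
position: [0.5786, -0.2257, 0.1129]
eef_rot: [2.132, 2.307, -0.001]
ft_force: [3.2, -3.6, 3.5]
grip_width: 0.382
grip_force: 30.0
```

```bash
python3 - <<'E'
from h import *
to([.578,-.2245,.1117],-10)
E
```

```text
t 19.5 pos [ 0.5786 -0.2257  0.1129] y-yaw 4.5 j7 0.14 j1 0.52 tilt [ 0.    -0.001] F [ 3.2 -3.6  3.5] Mz -0.12 gw 0.382 gf 30.0
shift [ 0.06 -0.03  0.06]
turn 3.17
```

Request:
send_rows --series '[0, 0, 0.012, 0.4, 0, 0, 0.012, 0.4, 0, 0, 0.012, 0.4, 0, 0, 0.012, 0.4, 0, 0, 0, 0]'

```text
t: 19.95
position: [0.5787, -0.2256, 0.1121]
eef_rot: [2.274, 2.167, -0.0]
ft_force: [2.3, -3.5, 5.3]
grip_width: 0.38
grip_force: 30.0
```

Request:
send_rows --series '[0, 0, 0.01, 0.3, 0, 0, 0.01, 0.3, 0, 0, 0, 0]'

```text
t: 20.2
position: [0.5786, -0.2255, 0.1118]
eef_rot: [2.325, 2.112, -0.0]
ft_force: [2.4, -3.1, 7.2]
grip_width: 0.381
grip_force: 30.0
```

```bash
python3 - <<'E'
from h import *
to([.578,-.2245,.1117],-10)
E
```

```text
t 20.2 pos [ 0.5786 -0.2255  0.1118] y-yaw -5.5 j7 0.00 j1 0.49 tilt [ 0.    -0.001] F [ 2.4 -3.1  7.2] Mz 0.05 gw 0.381 gf 30.0
shift [ 0.05 -0.03  0.01]
turn 0.98
```

Request:
send_rows --series '[0, 0, 0, 0.3, 0, 0, 0, 0]'

```text
t: 20.37
position: [0.5786, -0.2255, 0.1118]
eef_rot: [2.35, 2.084, -0.0]
ft_force: [2.3, -2.8, 7.1]
grip_width: 0.379
grip_force: 30.0
```

```bash
python3 - <<'E'
from h import *
to([.578,-.2245,.1117],-10)
E
```

```text
t 20.4 pos [ 0.5786 -0.2255  0.1118] y-yaw -6.9 j7 -0.01 j1 0.49 tilt [ 0.    -0.001] F [ 2.3 -2.8  7.1] Mz 0.05 gw 0.379 gf 30.0
shift [ 0.04 -0.03  0.01]
turn 0.69
```

Request:
send_rows --series '[0, 0, 0, 0.4, 0, 0, 0, 0.2, 0, 0, 0, 0]'

```text
t: 20.62
position: [0.579, -0.2259, 0.1118]
eef_rot: [2.397, 2.028, -0.0]
ft_force: [3.4, -4.2, 6.0]
grip_width: 0.381
grip_force: 30.0
```

```bash
python3 - <<'E'
from h import *
to([.578,-.2245,.1117],-10)
E
```

```text
t 20.6 pos [ 0.579  -0.2259  0.1118] y-yaw -9.5 j7 -0.05 j1 0.48 tilt [ 0.001 -0.001] F [ 3.4 -4.2  6. ] Mz 0.32 gw 0.381 gf 30.0
shift [ 0.06 -0.06  0.01]
turn 0.1
```

At the stop (0.32 N m, z flat at home height). Ease, release and rise.

Request:
send_rows --series '[0, 0, -0.03, -0.3, 0, 0, 0, 0]'

```text
t: 20.78
position: [0.5787, -0.2256, 0.1119]
eef_rot: [2.373, 2.058, 0.0]
ft_force: [3.2, -3.6, 3.1]
grip_width: 0.383
grip_force: 30.0
```

Request:
send_rows --series '[0, 0, 0, 0, 0, 0, 0, 0, 0, 0, 0, 0, 0, 0, 0, 0, 0, 0, 0, 0]' --hand 0.65

```text
t: 21.2
position: [0.5775, -0.2243, 0.1112]
eef_rot: [-2.373, -2.055, 0.002]
ft_force: [-1.0, -0.9, 1.3]
grip_width: 0.644
grip_force: 0.0
```

Request:
send_rows --series '[0, 0, -0.3, 0, 0, 0, -0.6, 0, 0, 0, -1, 0, 0, 0, -1, 0, 0, 0, -1, 0, 0, 0, -1, 0, 0, 0, -1, 0, 0, 0, -0.5, 0, 0, 0, 0, 0, 0, 0, 0, 0]'

```text
t: 22.03
position: [0.5786, -0.2251, 0.2404]
eef_rot: [2.375, 2.055, 0.001]
ft_force: [-0.5, -0.3, -0.8]
grip_width: 0.653
grip_force: 0.0
```

```bash
python3 - <<'E'
from h import *
to(None)
b=cams.snapshot("side")
u,v,hw,size=299,150,35,600
im=crop("side",u,v,hw,size,b).copy()
for c in [(.5788,-.2254)]:
  for r,z,col in [(.0345,.107,(0,255,0)),(.0345,.082,(0,0,255))]:
    for a in np.linspace(0,6.283,72):
        q=(proj("side",[c[0]+r*np.cos(a),c[1]+r*np.sin(a),z])-[u-hw,v-hw]+.5)*size/70-.5
        cv2.circle(im,tuple(int(x) for x in q.round()),1,col,-1)
cv2.imwrite("pics/c6.png",im)
E
```

```text
t 22.0 pos [ 0.5786 -0.2251  0.2404] y-yaw -8.3 j7 0.02 j1 0.51 tilt [ 0.001 -0.   ] F [-0.5 -0.3 -0.8] Mz 0.02 gw 0.653 gf 0.0
```

View pics/c6.png

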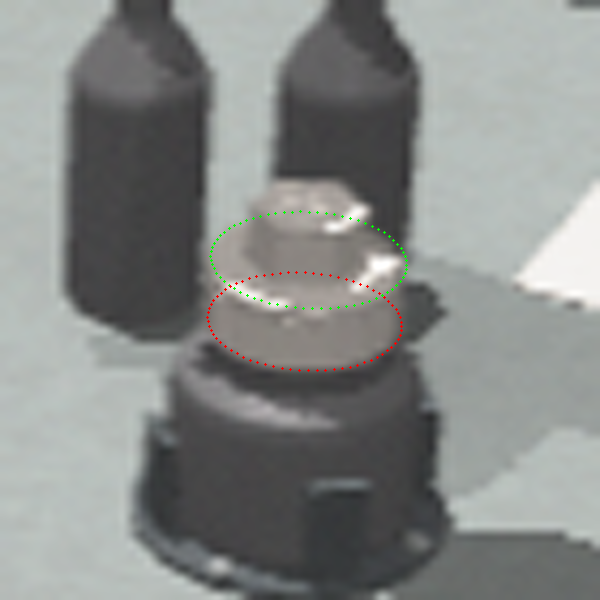

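The cap sits level on the canister and its skirt, from (205,240) to (400,370), matches the rings drawn for the fully-home height. The gripper is clear.

```bash
python3 -c "
from workcell import ctrl
print(ctrl.finish_job())"
```

```text
the job is handed in; nothing more can be done
None
```

The white cap is screwed fully home on the ink canister and released, with the gripper clear, the other things left untouched by my moves, and the job handed in at about 22 s; no verdict came back.

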